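Assemble the turned spice tower on its stand

ROBOT

A 6-joint arm with a two-finger parallel gripper is mounted at the origin on the work surface. World frame = base frame: x ahead of the robot, y to its left, z up, the work surface at z = 0. Lengths are in m, angles in degrees, forces in N, time in s.
With the tool pointing down it reaches from about 0.4 to 0.825 m from the base axis. Payload 7 kg.
Tool frame: the origin (TCP) lies at the very end of the fingers, on their centre line; the grasp point (between the pads) lies 19 mm behind it (ctrl.hold_point_z is the distance from the TCP to the grasp point, in m); z points along the fingers, y is the line along which they close (so a half turn about z gives the same grasp; the last joint's range is limited). The gripper opens to 88 mm and grips with 3 to 60 N. Pads are 19 mm wide; open, the fingers measure 130 mm over their backs; the gripper's body (78 mm by 193 mm) begins 47 mm behind the grasp point.
Start: joints at [-49.154, 20.546, 0.682, 0, -70.136, -16.507], TCP at [0.278, -0.615, 0.227] pointing down, gripper open.
Joint ranges: [-176.03, 176.03], [-82.01, 121.73], [-58.28, 71.71], [-173.87, 95.51], [-174.79, -0.11], [-173.66, 173.66]. Speed limits (degrees/s): [136.94, 136.94, 172.46, 180, 180, 180].

INTERFACE

Orientations are given as [roll, pitch, yaw] about the fixed x, y, z axes, in that order (R = Rz(yaw) Ry(pitch) Rx(roll)).
In Python, from plant import sensors, viewer, workorder, ctrl gives the robot as it stands.
- The arm moves only by the shell command python3 -m pendant 'ROWS'. ROWS is JSON, a list of rows, each a list of 3 entries, a list of its own where there are three numbers: the opening, from -1 (shut) to 1 (fully open), so that 0 is half open, then the shift along the tool's x, y, z in m, then the turn, a rotation vector about the tool's x, y, z in degrees. A call has 1 to 10 rows; each row is the pose to reach, as a shift and turn from the pose commanded when the call began, along the tool's axes at that moment; what a row does not reach only later rows make up. A row lasts 1/12 s, in which the tool goes at most 41.7 mm and 7.16 degrees, less where a joint would pass 70% of its speed; a pose out of reach is approached as far as the arm can. A call with a gripper value outside its range is refused whole. The fingers move at their own pace and stop on an object; the grip force is fixed at half the most. Time passes only in rows, so rows that repeat a pose let the fingers close. It gives the time, the measured TCP pose, the force, the opening and the grip force at its end, in the units of the state.
- sensors.get_obs(): the state, without advancing time (a new reading comes with each control period).
- viewer.snapshot(name): name is "scene" or "top" or "wrist"; returns the picture (480x640x3 uint8, red, green, blue); there is no depth.
- viewer.camera_params(name): a dict with "fx", "fy", "cx", "cy" (pixels), "dist" ([k1, k2, p1, p2, k3] as OpenCV has them; the pictures are not rectified), "extrinsics" (4x4, takes a point from world to camera coordinates). Camera axes: x right, y up, looking along -z (the intrinsics and any distortion apply to the point x, -y, -z); pixel columns grow to the right and rows downward; lengths in m; the calibration is good to about 2 mm. A picture is of the moment at which its call begins: read the wrist's pose just before it. camera_params takes no time and is no camera call; for the wrist camera it gives the pose at the moment of the call.
- workorder.close_job(): hands the job in; it is judged then, once.
The state is a dict: "clock": time; "joint_pos": joint angles; "qvel": joint speeds; "tau": joint torques, N m; "tool_pos": TCP position; "orientation": TCP orientation; "force": force on the tool from outside, world axes, zero at the start; "moment": the same for the moment, N m; "opening": finger opening in m; "gripper_force": force on a finger pad.
Only numpy, scipy, OpenCV 4.12 (cv2) and the standard library are available. Lean on these libraries where they do the work, as an engineer would, in place of code of your own. Each camera call takes 0.05 s, during which the arm holds its last target. There are 200 camera calls.

TASK

Put the painted spice tower together on the dark walnut stand: first the red jar, on it the green one, then the yellow one, and close the top with the dark domed cap, each foot fully seated in the opening below it and the tower standing straight. Lower each piece into place, do not drop it or tip it over, and leave the blue jar, bark canister, mug and spoon where they are.

Things in the scene. Friction and masses are not known exactly. Their poses are not given: they have to be found in the camera images.
- red_mid (a point): Red turned wooden jar, gold dots, open top: 64 mm across, 62 mm high overall, mouth 50 mm across. It stands on a tapered foot 6 mm high, 46 mm across at the flat shoulder above, 38 mm at the bottom. Point: its centre, 31 mm above the foot's bottom; z is its axis, up. Goes into the stand; seated, its shoulder rests on the stand's top.
- green_mid (a point): Green turned wooden jar, red dots, open top: 58 mm across, 60 mm high overall, mouth 44 mm across. It stands on a tapered foot 6 mm high, 46 mm across at the flat shoulder above, 38 mm at the bottom. Point: its centre, 30 mm above the foot's bottom; z is its axis, up. Fits into the red jar's mouth with 2 mm play all round; seated, its shoulder rests on the red jar's rim.
- yellow_mid (a point): Yellow turned wooden jar, red dots, open top: 52 mm across, 58 mm high overall, mouth 38 mm across. It stands on a tapered foot 6 mm high, 40 mm across at the flat shoulder above, 32 mm at the bottom. Point: its centre, 29 mm above the foot's bottom; z is its axis, up. Fits into the green jar's mouth with 2 mm play all round; seated, its shoulder rests on the green jar's rim.
- cap_mid (a point): Dark brown solid wooden domed cap, red dots, cream bead on top: 46 mm across, straight-sided from 6 to 42 mm up, 58 mm high overall. It stands on a tapered foot 6 mm high, 34 mm across at the shoulder, 26 mm at the bottom. Fits the yellow jar's mouth with 2 mm play all round; seated, its shoulder rests on that rim. Point: its centre, 29 mm above the foot's bottom; z is its axis, up.
- walnut_stand_rim (a point): Dark brown, turned, round stand of the tower, fixed: 90 mm across at the foot, 22 mm high, with a round recess in its top 50 mm across and 10 mm deep. The point is the centre of the recess's mouth, level with the stand's top; z up.
- birch_stand_rim (a point): Pale stand of the same shape and size, fixed; belongs to another tower and stays empty. The point is the centre of its recess's mouth, 22 mm up; z up.
- blue_mid (a point): Blue turned wooden jar, cream dots, open top: 58 mm across, 60 mm high overall, mouth 44 mm across. It stands on a tapered foot 6 mm high, 46 mm across at the flat shoulder above, 38 mm at the bottom. Point: its centre, 30 mm above the foot's bottom; z is its axis, up. It belongs to another tower: leave it where it stands.
- canister_mid (a point): Bark canister, closed, with red painted flowers and a bow handle on the lid: 98 mm across, 134 mm high with the handle, loose; leave it alone. The point is the centre of its body, 50 mm up; z up.
- mug_mid (a point): Brown wooden mug, 80 mm across, 85 mm high, with a handle that stands out 32 mm along its own +y; loose; leave it alone. The point is on its axis 42.5 mm up; z up.
- spoon_mid (a point): Small wooden spice spoon with a red bowl, lying flat: 120 mm long, 30 mm wide at the bowl, 11 mm high, loose; leave it alone. The point is half-way along, 4.5 mm up; its bowl lies along its own +x.

How it is judged (in metres and radians):
On the way, in this order (a step that is already met when the one before it is completed fails the run):
1. the red jar is seated in the walnut stand and let go (horizontal distance between red_mid and walnut_stand_rim below 0.005 m and z of red_mid in the frame of walnut_stand_rim between 0.0225 and 0.0275 m and angle between red_mid's own z axis and vertical below 0.06 rad and contact force between the fingers and red below 0.05 N), for 0.2 s.
2. the green jar is seated in the red one and let go (horizontal distance between green_mid and red_mid below 0.005 m and z of green_mid in the frame of red_mid between 0.0525 and 0.0575 m and angle between green_mid's own z axis and vertical below 0.06 rad and contact force between the fingers and green below 0.05 N), for 0.2 s.
3. the yellow jar is seated in the green one and let go (horizontal distance between yellow_mid and green_mid below 0.005 m and z of yellow_mid in the frame of green_mid between 0.0505 and 0.0555 m and angle between yellow_mid's own z axis and vertical below 0.06 rad and contact force between the fingers and yellow below 0.05 N), for 0.2 s.
4. the cap is seated in the yellow jar and let go (horizontal distance between cap_mid and yellow_mid below 0.005 m and z of cap_mid in the frame of yellow_mid between 0.0495 and 0.0545 m and angle between cap_mid's own z axis and vertical below 0.06 rad and contact force between the fingers and cap below 0.05 N), for 0.2 s.
At the end, for the whole second after the job is handed in: Red jar in the walnut stand, green in red, yellow in green, cap in yellow: each within 5 mm of the axis of the part below, within 2.5 mm of its seated height, upright within 0.06 rad, released and at rest (all of step 1 and all of step 2 and all of step 3 and all of step 4 and linear speed of each of red, green, yellow, cap below 0.02 m/s); the robot touches nothing.
It fails at once if a jar or the cap is dropped (moves faster than 0.75 m/s without being held: a fall of about 3 cm) ((linear speed of red above 0.75 m/s and contact force between the fingers and red below 0.05 N) or (linear speed of green above 0.75 m/s and contact force between the fingers and green below 0.05 N) or (linear speed of yellow above 0.75 m/s and contact force between the fingers and yellow below 0.05 N) or (linear speed of cap above 0.75 m/s and contact force between the fingers and cap below 0.05 N)).
It fails at once if a jar of the tower or the cap is tipped over (angle between any of red_mid, green_mid, yellow_mid, cap_mid's own z axis and vertical above 0.7 rad).
It fails at once if the blue jar, canister, mug or spoon is shifted by more than 20 mm (distance of any of blue_mid, canister_mid, mug_mid, spoon_mid from where it was at the start of the episode above 0.02 m).
It also fails if it takes over 99 s, if anything falls off the work surface, if the arm or the gripper's body presses on something with over 40 N, if the wrist force passes 120 N, or if a joint passes its speed limit or range.

## Working session

There is one attempt and no reset: what is moved stays moved. The work goes in short steps, Python scripts to look and compute and a shell command to move; the robot and the scene stay as the last step left them, time stands still between calls to the robot, and variables do not carry over. Pictures are saved under pics/ and viewed, at most 14 in all, crops included, and the job is handed in when it is done.

```bash
mkdir -p pics; ls; python3 - <<'E'
from plant import sensors, viewer, workorder, ctrl
import cv2, numpy as np
o=sensors.get_obs(); print(o, ctrl.hold_point_z)
for n in ("scene","top","wrist"):
    p=viewer.camera_params(n); print(n,{k:np.round(v,4).tolist() for k,v in p.items()})
    cv2.imwrite(f"pics/{n}0.png",viewer.snapshot(n)[:,:,::-1])
E
```

```text
pics
{'clock': 0.0, 'joint_pos': array([-4.91542517e+01,  2.05904424e+01,  6.33315211e-01, -2.00607264e-02,
       -7.01369807e+01, -1.65064352e+01]), 'qvel': array([-0.04916522,  0.02521275,  0.09449344, -0.15160948,  0.05032967,
        0.04329765]), 'tau': array([ 1.55980331e-03, -5.82714736e+01,  2.93058157e+01,  6.99683771e+00,
        6.84496423e-03, -1.33444414e-04]), 'tool_pos': array([ 0.27795407, -0.61456425,  0.22563061]), 'orientation': array([ 1.79904412e+02, -8.65958521e-03, -1.55667511e+02]), 'force': array([-0.51729253, -0.24259328, -0.04225762]), 'moment': array([ 0.03571903, -0.00826001, -0.03571677]), 'gripper_force': 0.0, 'opening': 0.08773994508552783} 0.0188
scene {'fx': 538.5098, 'fy': 538.5098, 'cx': 322.6667, 'cy': 225.1688, 'dist': [-0.0514, 0.0, 0.0, 0.0, 0.0], 'extrinsics': [[-0.342, 0.9396, 0.0131, 0.1951], [-0.5866, -0.2243, 0.7782, 0.2614], [0.7341, 0.2584, 0.6279, -1.6452], [0.0, 0.0, 0.0, 1.0]]}
top {'fx': 564.3216, 'fy': 564.3216, 'cx': 319.8335, 'cy': 240.0295, 'dist': [-0.1193, 0.0, 0.0, 0.0, 0.0], 'extrinsics': [[-0.0143, -0.9999, -0.0048, 0.0177], [0.9924, -0.0148, 0.122, -0.5247], [-0.1221, -0.003, 0.9925, -1.0963], [0.0, 0.0, 0.0, 1.0]]}
wrist {'fx': 343.5166, 'fy': 343.5166, 'cx': 323.8464, 'cy': 241.9087, 'dist': [-0.0212, 0.0, 0.0, 0.0, 0.0], 'extrinsics': [[-0.4128, 0.9108, 0.0023, 0.6735], [-0.8764, -0.3965, -0.2732, 0.0334], [-0.2479, -0.1148, 0.962, -0.392], [0.0, 0.0, 0.0, 1.0]]}
```

View pics/top0.png

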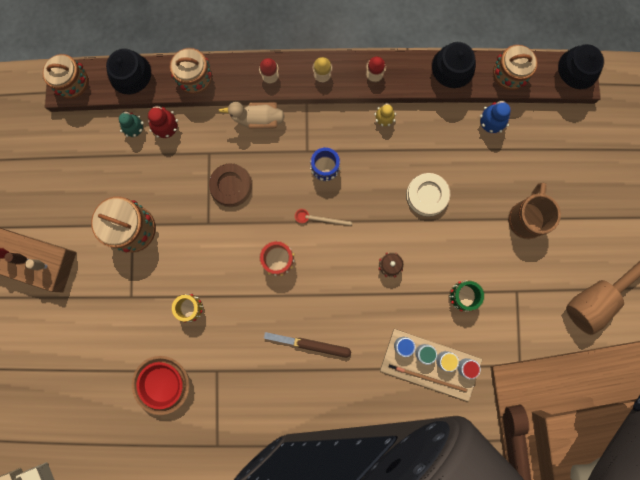

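View pics/scene0.png

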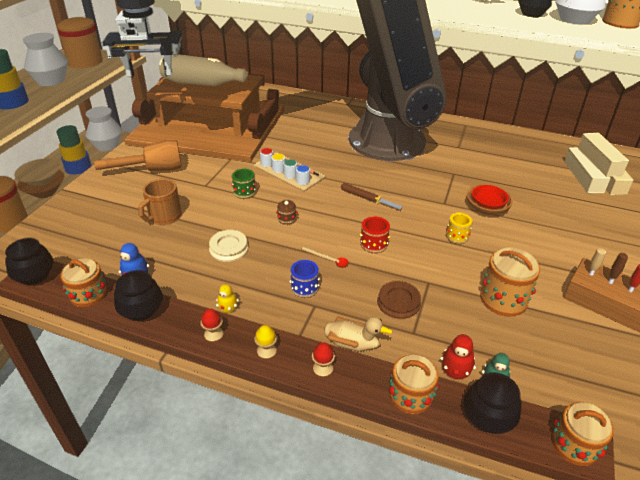

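The top view shows the red jar at (277,258), green (468,296), yellow (186,308), cap (392,265), walnut stand (230,186), blue (325,163), canister (120,225), mug (538,213) and spoon around (320,218). The scene view agrees with this layout. Next I fit ellipses to the rims and cast rays onto planes at their heights.

```bash
cat > h.py <<'E'
import cv2, numpy as np
from plant import viewer, sensors
def ray(P,uv):
    K=np.array([[P["fx"],0,P["cx"]],[0,P["fy"],P["cy"]],[0,0,1.]])
    x,y=cv2.undistortPoints(np.array([[uv]],float),K,np.array(P["dist"],float))[0,0]
    T=np.array(P["extrinsics"]); R,t=T[:3,:3],T[:3,3]
    return -R.T@t, R.T@np.array([x,-y,-1.])
def onplane(P,uv,z):
    c,d=ray(P,uv); return c+d*(z-c[2])/d[2]
def project(P,X):
    K=np.array([[P["fx"],0,P["cx"]],[0,P["fy"],P["cy"]],[0,0,1.]])
    T=np.array(P["extrinsics"]); p=(T[:3,:3]@np.asarray(X,float).T).T+T[:3,3]
    q=p*[1,-1,-1]
    return cv2.projectPoints(q.reshape(-1,1,3),np.zeros(3),np.zeros(3),K,np.array(P["dist"],float))[0][:,0]
def circ(c,r,z,n=48):
    a=np.linspace(0,2*np.pi,n,endpoint=False); return np.c_[c[0]+r*np.cos(a),c[1]+r*np.sin(a),np.full(n,z)]
E
cat > m.py <<'E'
from h import *
P=viewer.camera_params("top"); I=cv2.imread("pics/top0.png"); H=cv2.cvtColor(I,cv2.COLOR_BGR2HSV)
# name: seed px, hue test, rim z, rim radius
items=dict(red=((277,258),[(0,6),(172,180)],.062,.032,150),green=((468,296),[(45,85)],.060,.029,120),
 yellow=((186,308),[(22,33)],.058,.026,190),blue=((325,163),[(108,128)],.060,.029,140))
out=I.copy()
for n,(s,hs,z,r,sat) in items.items():
    m=np.zeros(I.shape[:2],np.uint8)
    for a,b in hs: m|=cv2.inRange(H,(a,sat,40),(b,255,255))
    w=np.zeros_like(m); cv2.circle(w,s,30,255,-1); m&=w
    ys,xs=np.nonzero(m)
    # hull points of coloured pixels back-projected to rim plane; camera-far side of hull = rim edge
    h=cv2.convexHull(np.c_[xs,ys].astype(np.int32))[:,0]
    X=np.array([onplane(P,u,z)[:2] for u in h.astype(float)])
    # the rim projects larger / outward from camera nadir than the wall below it: use outward half
    cam=ray(P,(320,240))[0][:2]; c=X.mean(0); d=(c-cam)/np.linalg.norm(c-cam)
    sel=X[(X-c)@d>-0.2*r]
    from scipy.optimize import least_squares
    f=least_squares(lambda p:np.hypot(*(sel-p).T)-r,c,loss="soft_l1",f_scale=.001)
    g=least_squares(lambda p:np.hypot(*(sel-p[:2]).T)-p[2],[*f.x,r])
    print(n,f.x.round(4),"free r",g.x.round(4),"rms",np.sqrt(2*f.cost/len(sel)).round(4))
    for u in project(P,circ(f.x,r,z)): cv2.circle(out,tuple(int(v) for v in u.round()),0,(255,255,255),-1)
for n,u,z in (("walnut",(230.5,184.5),.022),("birch",(428.5,194.5),.022),("cap",(392,265),.058),("canister",(118,222),.1),("mug",(540,213),.085),("spoon",(323,218),.005)):
    p=onplane(P,u,z); print(n,p.round(4),"range",np.hypot(*p[:2]).round(3))
    if z==.022:
        for rr in (.025,.045):
            for v in project(P,circ(p,rr,z if rr<.03 else 0)): cv2.circle(out,tuple(int(q) for q in v.round()),0,(255,255,0),-1)
cv2.imwrite("pics/ov.png",cv2.resize(out[140:340,150:550],None,fx=2,fy=2,interpolation=cv2.INTER_NEAREST))
E
python3 m.py
```

```text
red [0.4881 0.0953] free r [0.489  0.0961 0.031 ] rms 0.0007
green [ 0.4088 -0.2765] free r [ 0.4089 -0.2792  0.0269] rms 0.0009Traceback (most recent call last):
  File "m.py", line 13, in <module>
    h=cv2.convexHull(np.c_[xs,ys].astype(np.int32))[:,0]
      ~~~~~~~~~~~~~~~~~~~~~~~~~~~~~~~~~~~~~~~~~~~~~^^^^^
TypeError: 'NoneType' object is not subscriptable
```

View pics/wrist0.png

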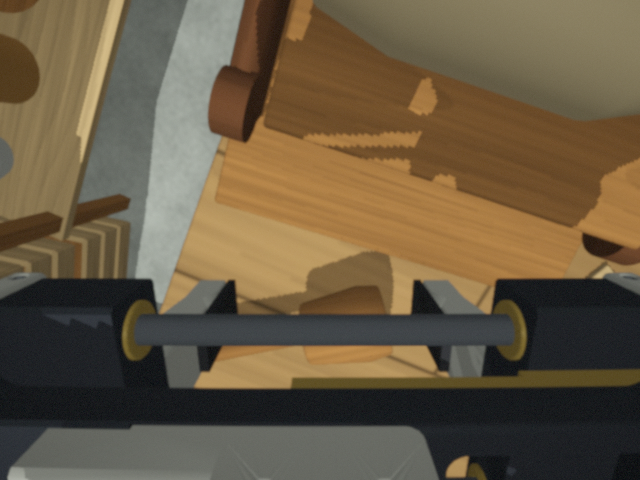

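The wrist view shows the fingers at columns 235–415 near row 330, with scenery ahead of them, so the camera looks along one side of the tool. The yellow mask came out empty, so I'll fix its thresholds.

```bash
sed -i 's/\[(22,33)\],.058,.026,190/[(20,33)],.058,.026,205/' m.py; python3 -c "
import cv2;I=cv2.imread('pics/top0.png');H=cv2.cvtColor(I,cv2.COLOR_BGR2HSV);print(H[308,170:204,:].tolist()); print(H[293:300,186].tolist(),H[280,186])"; sed -i 's/    ys,xs=np.nonzero(m)/    ys,xs=np.nonzero(m); print(n,len(xs))\n    if not len(xs): continue/' m.py; python3 m.py
```

```text
[[16, 121, 167], [19, 146, 192], [22, 165, 234], [22, 166, 236], [21, 169, 223], [21, 176, 133], [21, 181, 90], [20, 180, 88], [21, 185, 87], [21, 178, 89], [20, 147, 104], [18, 114, 125], [17, 97, 132], [16, 93, 132], [16, 93, 131], [17, 93, 129], [17, 94, 128], [17, 94, 127], [17, 95, 126], [17, 93, 124], [16, 95, 123], [17, 94, 120], [17, 98, 122], [20, 130, 147], [21, 164, 219], [22, 164, 236], [22, 166, 234], [21, 169, 177], [20, 162, 104], [21, 170, 87], [21, 176, 87], [21, 166, 89], [19, 129, 93], [16, 115, 104]]
[[15, 114, 175], [19, 110, 195], [22, 156, 232], [22, 165, 237], [22, 167, 233], [21, 172, 169], [20, 150, 114]] [ 15 116 162]
red 333
red [0.4881 0.0953] free r [0.489  0.0961 0.031 ] rms 0.0007
green 302
green [ 0.4088 -0.2765] free r [ 0.4089 -0.2792  0.0269] rms 0.0009
yellow 0
blue 301
blue [ 0.6775 -0.0025] free r [ 0.68   -0.0026  0.0271] rms 0.0006
walnut [0.6437 0.1918 0.022 ] range 0.672
birch [ 0.6167 -0.2137  0.022 ] range 0.653
cap [ 0.4707 -0.1298  0.058 ] range 0.488
canister [0.5572 0.3968 0.1   ] range 0.684
mug [ 0.5651 -0.4203  0.085 ] range 0.704
spoon [0.5738 0.0029 0.005 ] range 0.574
```

View pics/ov.png

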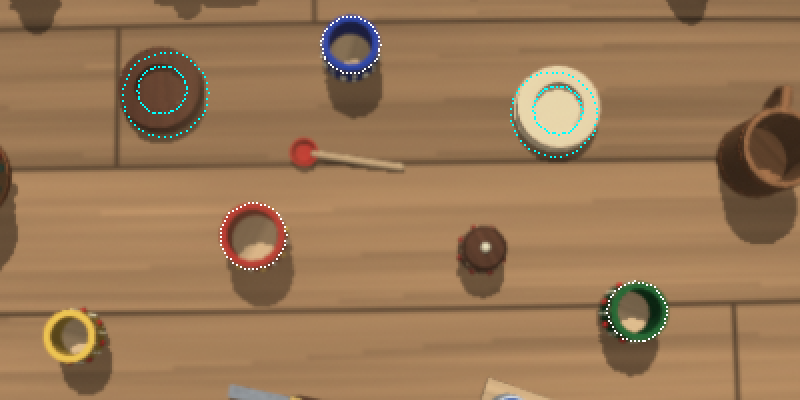

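The overlay fits the rims to about 1 mm. The cap's bead is at about (392,264), and the stand circles sit about 1 mm off. I'll refine with all the bright rims and work out the first move.

```bash
cat >> h.py <<'E'
def Rt():
    from scipy.spatial.transform import Rotation as Ro
    return Ro.from_euler("xyz",sensors.get_obs()["orientation"],degrees=True).as_matrix()
def go(X):
    o=sensors.get_obs(); R=Rt(); d=np.asarray(X)-o["tool_pos"]
    print("t",round(o["clock"],2),"tcp",o["tool_pos"].round(4),"ori",o["orientation"].round(2),"shift",(R.T@d).round(4),"dyaw_z",round(((180+o["orientation"][2]+180)%360-180),2))
E
python3 - <<'E'
from h import *
P=viewer.camera_params("top"); I=cv2.imread("pics/top0.png"); H=cv2.cvtColor(I,cv2.COLOR_BGR2HSV)
for n,s,lo,hi,z in (("yellow",(186,308),(19,140,170),(24,255,255),.058),("red",(277,258),(0,140,130),(8,255,255),.062),("green",(468,296),(45,120,75),(85,255,255),.06)):
    m=cv2.inRange(H,lo,hi); w=np.zeros_like(m); cv2.circle(w,s,22,255,-1); m&=w
    k,lab,st,_=cv2.connectedComponentsWithStats(m); m=lab==1+np.argmax(st[1:,4]); ys,xs=np.nonzero(m)
    e=cv2.fitEllipse(cv2.convexHull(np.c_[xs,ys].astype(np.int32)))
    print(n,e,onplane(P,e[0],z).round(4))
print("cap",onplane(P,(392.4,263.6),.056).round(4))
W=viewer.camera_params("wrist"); c,d=ray(W,(W["cx"],W["cy"])); o=sensors.get_obs(); R=Rt()
print("cam in tool",(R.T@(c-o["tool_pos"])).round(4),"axis",(R.T@d).round(3))
go([.488,.096,.17])
E
```

```text
yellow ((184.21224975585938, 307.5150451660156), (26.06450080871582, 26.82184410095215), 32.116790771484375) [0.3934 0.2755 0.058 ]
red ((275.6847839355469, 257.2421875), (32.53385543823242, 32.66257858276367), 93.32608795166016) [0.4888 0.0961 0.062 ]
green ((469.0818786621094, 295.4590148925781), (27.869577407836914, 28.064586639404297), 83.57862091064453) [ 0.4087 -0.2785  0.06  ]
cap [ 0.4735 -0.1309  0.056 ]
cam in tool [ 0.0745  0.0004 -0.1588] axis [-0.273  0.001  0.962]
t 0.15 tcp [ 0.278  -0.6147  0.2259] ori [ 1.7993e+02 -1.0000e-02 -1.5566e+02] shift [-0.4842  0.5609  0.0565] dyaw_z 24.34
```

```bash
python3 -m pendant '[[1,[-0.242,0.28,0.028],[0,0,24.34]],[1,[-0.242,0.28,0.028],[0,0,24.34]],[1,[-0.242,0.28,0.028],[0,0,24.34]],[1,[-0.242,0.28,0.028],[0,0,24.34]],[1,[-0.242,0.28,0.028],[0,0,24.34]],[1,[-0.242,0.28,0.028],[0,0,24.34]],[1,[-0.242,0.28,0.028],[0,0,24.34]],[1,[-0.242,0.28,0.028],[0,0,24.34]],[1,[-0.242,0.28,0.028],[0,0,24.34]],[1,[-0.242,0.28,0.028],[0,0,24.34]]]'; python3 -c "
from h import *
go([.488,.096,.17])"
```

```text
clock: 0.98
tool_pos: [0.3844, -0.255, 0.1984]
orientation: [179.9, 0.0, -179.7]
force: [-0.1, -0.6, 0.8]
opening: 0.0876
gripper_force: 0.0
t 0.98 tcp [ 0.3844 -0.255   0.1984] ori [ 1.7994e+02  5.0000e-02 -1.7971e+02] shift [-0.1053  0.3505  0.0288] dyaw_z 0.29
```

```bash
python3 -m pendant '[[1,[-0.104,0.351,0.029],[0,0,0]],[1,[-0.104,0.351,0.029],[0,0,0]],[1,[-0.104,0.351,0.029],[0,0,0]],[1,[-0.104,0.351,0.029],[0,0,0]],[1,[-0.104,0.351,0.029],[0,0,0]],[1,[-0.104,0.351,0.029],[0,0,0]],[1,[-0.104,0.351,0.029],[0,0,0]],[1,[-0.104,0.351,0.029],[0,0,0]],[1,[-0.104,0.351,0.029],[0,0,0]],[1,[-0.104,0.351,0.029],[0,0,0]]]' >/dev/null; python3 -m pendant '[[1,[0,0,0],[0,0,0]],[1,[0,0,0],[0,0,0]]]'; cat >> h.py <<'E'
def ring(seed,lo,hi,z,name,rad=90,lo2=None,hi2=None):
    "outer ellipse of a coloured rim near seed (px) in the wrist picture, onto plane z"
    P=viewer.camera_params("wrist"); I=viewer.snapshot("wrist")[:,:,::-1].copy(); H=cv2.cvtColor(I,cv2.COLOR_BGR2HSV)
    m=cv2.inRange(H,lo,hi)
    if lo2: m|=cv2.inRange(H,lo2,hi2)
    w=np.zeros_like(m); cv2.circle(w,seed,rad,255,-1); m&=w
    k,lab,st,_=cv2.connectedComponentsWithStats(m); m=lab==1+np.argmax(st[1:,4]); ys,xs=np.nonzero(m)
    e=cv2.fitEllipse(cv2.convexHull(np.c_[xs,ys].astype(np.int32))); p=onplane(P,e[0],z)
    E=onplane(P,(e[0][0]+e[1][0]/2,e[0][1]),z)
    cv2.ellipse(I,e,(255,255,255),1); cv2.imwrite(f"pics/{name}.png",I)
    print(name,"ell",np.round(e[0],1),np.round(e[1],1),"pt",p.round(4),"r",np.linalg.norm(E-p).round(4)); return p
E
python3 -c "
from h import *
p=ring((323,242),(0,140,130),(8,255,255),.062,'w_red',lo2=(172,140,130),hi2=(180,255,255))
go([*p[:2],.03])"
```

```text
clock: 1.98
tool_pos: [0.4868, 0.0907, 0.1692]
orientation: [-180.0, -0.1, -180.0]
force: [0.4, -0.5, 0.4]
opening: 0.0876
gripper_force: 0.0
w_red ell [330.2 239. ] [76.3 78. ] pt [0.4852 0.0961 0.062 ] r 0.0307
t 2.03 tcp [0.4868 0.0902 0.1694] ori [-1.7998e+02 -4.0000e-02  1.7999e+02] shift [0.0015 0.0059 0.1394] dyaw_z -0.01
```

View pics/w_red.png

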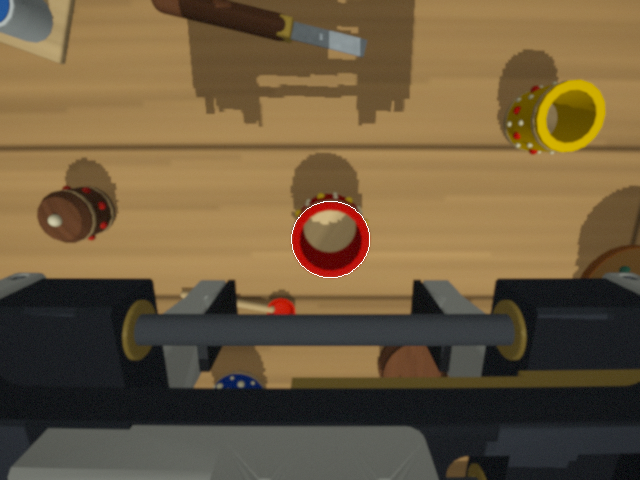

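The wrist view shows the red rim ellipse centred at (330,239), with a radius of 31 mm as expected. It is within 4 mm of the top view's estimate. I'm descending and gripping.

```bash
python3 -m pendant '[[1,[0.001,0.006,0.04],[0,0,0]],[1,[0.001,0.006,0.08],[0,0,0]],[1,[0.001,0.006,0.11],[0,0,0]],[1,[0.001,0.006,0.13],[0,0,0]],[1,[0.001,0.006,0.142],[0,0,0]],[1,[0.001,0.006,0.142],[0,0,0]],[1,[0.001,0.006,0.142],[0,0,0]],[-1,[0.001,0.006,0.142],[0,0,0]],[-1,[0.001,0.006,0.142],[0,0,0]],[-1,[0.001,0.006,0.142],[0,0,0]]]';  python3 -m pendant '[[-1,[0,0,0],[0,0,0]],[-1,[0,0,0],[0,0,0]],[-1,[0,0,0],[0,0,0]],[-1,[0,0,0],[0,0,0]]]'
```

```text
clock: 2.87
tool_pos: [0.487, 0.0971, 0.0288]
orientation: [179.9, 0.1, 180.0]
force: [0.8, 0.4, 0.1]
opening: 0.0726
gripper_force: 0.0
clock: 3.2
tool_pos: [0.4867, 0.097, 0.0284]
orientation: [180.0, 0.1, -180.0]
force: [-1.3, -1.6, 6.6]
opening: 0.0642
gripper_force: 30.0
```

```bash
python3 -m pendant '[[-1,[0,0,-0.02],[0,0,0]],[-1,[0,0,-0.05],[0,0,0]],[-1,[-0.03,0.01,-0.085],[0,0,0]],[-1,[-0.065,0.025,-0.115],[0,0,0]],[-1,[-0.1,0.04,-0.135],[0,0,0]],[-1,[-0.135,0.055,-0.15],[0,0,0]],[-1,[-0.17,0.07,-0.15],[0,0,0]],[-1,[-0.205,0.085,-0.15],[0,0,0]],[-1,[-0.233,0.095,-0.15],[0,0,0]],[-1,[-0.233,0.095,-0.15],[0,0,0]]]';  python3 -m pendant '[[-1,[0,0,0],[0,0,0]],[-1,[0,0,0],[0,0,0]]]'; python3 -c "
from h import *
p=ring((324,144),(0,60,20),(14,255,115),.022,'w_stand')
go([*p[:2],.05])"
```

```text
clock: 4.03
tool_pos: [0.7234, 0.1936, 0.1746]
orientation: [-179.9, -0.0, -180.0]
force: [-0.8, 0.6, -2.2]
opening: 0.0643
gripper_force: 30.0
clock: 4.2
tool_pos: [0.7186, 0.1917, 0.1764]
orientation: [-180.0, -0.1, 180.0]
force: [-0.2, -0.0, -0.6]
opening: 0.0646
gripper_force: 30.0
w_stand ell [323.  134.9] [79.  93.7] pt [0.6356 0.1911 0.022 ] r 0.0345
t 4.25 tcp [0.7184 0.1916 0.1772] ori [-1.7998e+02 -5.0000e-02  1.8000e+02] shift [ 0.0827 -0.0004  0.1273] dyaw_z -0.0
```

View pics/w_stand.png

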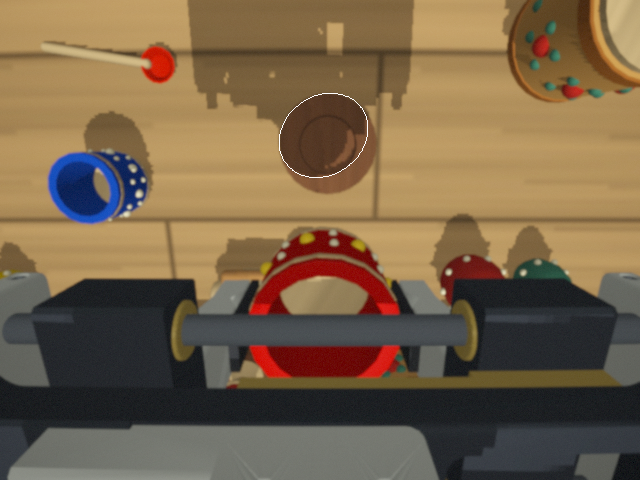

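My ellipse followed the shadow. The recess itself spans columns 300–356 and rows 115–170, and the stand spans 279–376 and 95–192, so the centre is about (328,143). The red jar is held straight.

```bash
python3 -c "
from h import *
P=viewer.camera_params('wrist')
p=onplane(P,(328,143),.022);print(p)
q=project(P,np.r_[circ(p,.025,.022),circ(p,.045,0)]);print(q[:48].min(0),q[:48].max(0),q[48:].min(0),q[48:].max(0))
t=sensors.get_obs()['tool_pos']
q=project(P,circ([t[0]-.0015,t[1]],.032,t[2]+.034));print('rim if held as thought',q.min(0),q.max(0))
go([p[0],p[1],.045])"
```

```text
[0.64231925 0.19543514 0.022     ]
[299.60432773 112.92567866] [356.38872717 171.8411493 ] [279.96181149  91.81391019] [375.45094209 190.95425614]
rim if held as thought [245.15195053 256.05456862] [401.70407011 395.92673451]
t 4.25 tcp [0.7184 0.1916 0.1772] ori [-1.7998e+02 -5.0000e-02  1.8000e+02] shift [0.076  0.0039 0.1323] dyaw_z -0.0
```

```bash
python3 -m pendant '[[-1,[0.035,0.002,0],[0,0,0]],[-1,[0.06,0.003,0],[0,0,0]],[-1,[0.0744,0.003,0.02],[0,0,0]],[-1,[0.0744,0.003,0.05],[0,0,0]],[-1,[0.0744,0.003,0.08],[0,0,0]],[-1,[0.0744,0.003,0.1],[0,0,0]],[-1,[0.0744,0.003,0.113],[0,0,0]],[-1,[0.0744,0.003,0.113],[0,0,0]],[-1,[0.0744,0.003,0.113],[0,0,0]]]'; python3 - <<'E'
from h import *
cv2.imwrite("pics/s1.png",cv2.resize(viewer.snapshot("scene")[200:350,320:520,::-1],None,fx=3,fy=3))
go([.644,.1945,.0444])
E
```

```text
clock: 5.0
tool_pos: [0.6442, 0.1945, 0.0652]
orientation: [-180.0, -0.0, -180.0]
force: [0.4, 1.0, -0.3]
opening: 0.0639
gripper_force: 30.0
t 5.05 tcp [0.6451 0.1949 0.0662] ori [ 1.7996e+02  9.0000e-02 -1.7998e+02] shift [ 0.0011 -0.0004  0.0218] dyaw_z 0.02
```

View pics/s1.png

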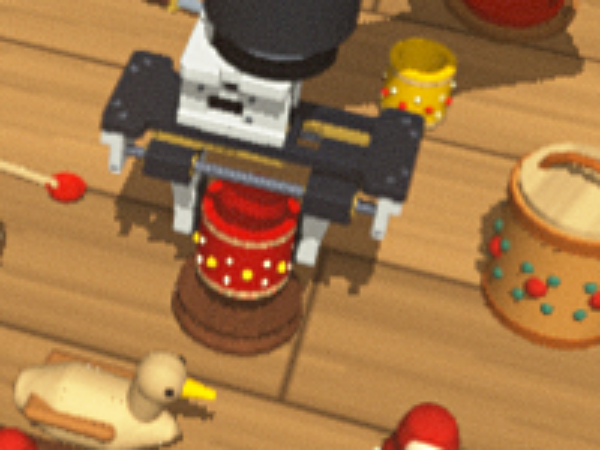

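The scene crop shows the red jar above the stand, close to centred. I'm lowering slowly.

```bash
python3 -m pendant '[[-1,[0,0,0.005],[0,0,0]],[-1,[0,0,0.01],[0,0,0]],[-1,[0,0,0.014],[0,0,0]],[-1,[0,0,0.017],[0,0,0]],[-1,[0,0,0.019],[0,0,0]],[-1,[0,0,0.02],[0,0,0]],[-1,[0,0,0.02],[0,0,0]]]'
```

```text
clock: 5.63
tool_pos: [0.6448, 0.1948, 0.0446]
orientation: [-180.0, -0.0, -180.0]
force: [0.9, -0.5, -0.6]
opening: 0.0641
gripper_force: 30.0
```

```bash
python3 -m pendant '[[-1,[0,0,0.001],[0,0,0]],[-1,[0,0,0.0015],[0,0,0]],[-1,[0,0,0.002],[0,0,0]],[-1,[0,0,0.002],[0,0,0]]]'
```

```text
clock: 5.97
tool_pos: [0.6449, 0.1948, 0.0445]
orientation: [-180.0, 0.0, -180.0]
force: [-6.8, -1.0, 13.4]
opening: 0.0638
gripper_force: 30.0
```

Contact at the predicted height (0.0445), so it is seated. Releasing, retreating and checking.

```bash
python3 -m pendant '[[0.9,[0,0,0],[0,0,0]],[0.9,[0,0,0],[0,0,0]],[0.9,[0,0,0],[0,0,0]],[0.9,[0,0,0],[0,0,0]],[0.9,[0,0,-0.01],[0,0,0]],[0.9,[0,0,-0.03],[0,0,0]],[0.9,[0,0,-0.06],[0,0,0]],[0.9,[0,0,-0.1],[0,0,0]],[0.9,[0,0,-0.14],[0,0,0]],[0.9,[0,0,-0.14],[0,0,0]]]'; python3 -m pendant '[[1,[0,0,0],[0,0,0]],[1,[0,0,0],[0,0,0]]]'; python3 -c "
from h import *
p=ring((323,242),(0,140,130),(8,255,255),.078,'w_red2',lo2=(172,140,130),hi2=(180,255,255))
cv2.imwrite('pics/t2.png',viewer.snapshot('top')[:,:,::-1])
go([.409,-.276,.17])"
```

```text
clock: 6.8
tool_pos: [0.6491, 0.1962, 0.1929]
orientation: [179.7, 0.7, -179.9]
force: [2.2, 0.5, 2.4]
opening: 0.0835
gripper_force: 0.0
clock: 6.97
tool_pos: [0.6447, 0.1949, 0.1832]
orientation: [180.0, 0.0, 180.0]
force: [-0.0, 0.9, -0.5]
opening: 0.0871
gripper_force: 0.0
w_red2 ell [323.6 239.3] [77.2 79.6] pt [0.643  0.1951 0.078 ] r 0.0308
t 7.07 tcp [0.6442 0.1945 0.1815] ori [-1.7996e+02 -1.0000e-01  1.7999e+02] shift [ 0.2351 -0.4706  0.0123] dyaw_z -0.01
```

View pics/w_red2.png

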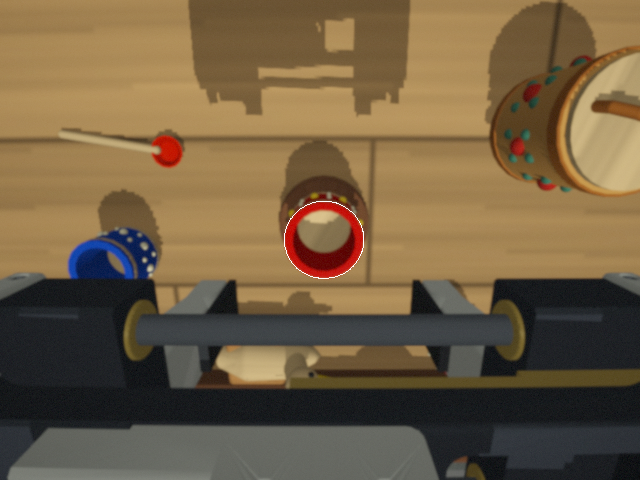

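The red jar is upright and seated, with its rim centre at (324,239), which is (0.643, 0.195) on the table. Next I go over the green jar.

```bash
python3 -m pendant '[[1,[0.118,-0.235,0.006],[0,0,0]],[1,[0.118,-0.235,0.006],[0,0,0]],[1,[0.118,-0.235,0.006],[0,0,0]],[1,[0.118,-0.235,0.006],[0,0,0]],[1,[0.118,-0.235,0.006],[0,0,0]],[1,[0.118,-0.235,0.006],[0,0,0]],[1,[0.235,-0.471,0.012],[0,0,0]],[1,[0.235,-0.471,0.012],[0,0,0]],[1,[0.235,-0.471,0.012],[0,0,0]],[1,[0.235,-0.471,0.012],[0,0,0]]]' >/dev/null; python3 -c "
from h import *
go([.409,-.276,.17])"
```

```text
t 7.9 tcp [ 0.4568 -0.1792  0.1722] ori [-1.8000e+02 -1.1000e-01 -1.7998e+02] shift [ 0.0478 -0.0968  0.0022] dyaw_z 0.02
```

```bash
python3 -m pendant '[[1,[0.046,-0.095,0.001],[0,0,0]],[1,[0.046,-0.095,0.001],[0,0,0]],[1,[0.046,-0.095,0.001],[0,0,0]],[1,[0.046,-0.095,0.001],[0,0,0]],[1,[0.046,-0.095,0.001],[0,0,0]]]'; python3 -c "
from h import *
p=ring((323,242),(45,120,75),(85,255,255),.060,'w_green')
go([*p[:2],.0265])"
```

```text
clock: 8.32
tool_pos: [0.4113, -0.2737, 0.171]
orientation: [180.0, -0.1, 179.8]
force: [-0.1, 0.0, 0.6]
opening: 0.0875
gripper_force: 0.0
w_green ell [316.7 232.1] [68.6 69.4] pt [ 0.4048 -0.2792  0.06  ] r 0.0278
t 8.37 tcp [ 0.4119 -0.273   0.1712] ori [ 1.7997e+02 -1.1000e-01  1.7991e+02] shift [ 0.0068 -0.0062  0.1447] dyaw_z -0.09
```

View pics/w_green.png

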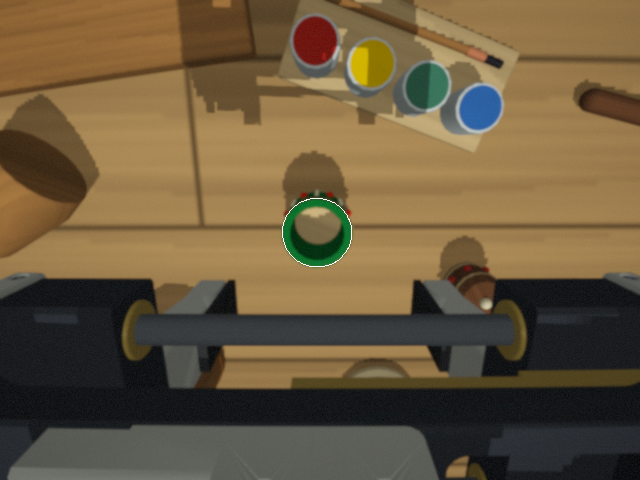

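The green rim is centred at (317,232) with radius 28 mm, which fits. Descending to grip.

```bash
python3 -m pendant '[[1,[0.007,-0.006,0.04],[0,0,0]],[1,[0.007,-0.006,0.08],[0,0,0]],[1,[0.007,-0.006,0.11],[0,0,0]],[1,[0.007,-0.006,0.132],[0,0,0]],[1,[0.007,-0.006,0.1445],[0,0,0]],[1,[0.007,-0.006,0.1445],[0,0,0]],[1,[0.007,-0.006,0.1445],[0,0,0]],[-1,[0.007,-0.006,0.1445],[0,0,0]],[-1,[0.007,-0.006,0.1445],[0,0,0]],[-1,[0.007,-0.006,0.1445],[0,0,0]]]';  python3 -m pendant '[[-1,[0,0,0],[0,0,0]],[-1,[0,0,0],[0,0,0]],[-1,[0,0,0],[0,0,0]],[-1,[0,0,0],[0,0,0]],[-1,[0,0,0],[0,0,0]]]'; python3 -c "
from h import *
for i in range(3): go([.643,.195,.18])"
```

```text
clock: 9.2
tool_pos: [0.4066, -0.2788, 0.0287]
orientation: [-180.0, 0.1, -180.0]
force: [0.2, 0.5, -0.1]
opening: 0.0731
gripper_force: 0.0
clock: 9.62
tool_pos: [0.4061, -0.2789, 0.0282]
orientation: [-180.0, 0.1, -180.0]
force: [-0.0, 1.6, 6.8]
opening: 0.0579
gripper_force: 30.0
t 9.62 tcp [ 0.4061 -0.2789  0.0282] ori [-1.7998e+02  6.0000e-02 -1.7999e+02] shift [-0.2372  0.4738 -0.1517] dyaw_z 0.01
t 9.62 tcp [ 0.4061 -0.2789  0.0282] ori [-1.7998e+02  6.0000e-02 -1.7999e+02] shift [-0.2372  0.4738 -0.1517] dyaw_z 0.01
t 9.62 tcp [ 0.4061 -0.2789  0.0282] ori [-1.7998e+02  6.0000e-02 -1.7999e+02] shift [-0.2372  0.4738 -0.1517] dyaw_z 0.01
```

```bash
python3 -m pendant '[[-1,[0,0,-0.02],[0,0,0]],[-1,[0,0,-0.055],[0,0,0]],[-1,[-0.01,0.02,-0.09],[0,0,0]],[-1,[-0.023,0.045,-0.12],[0,0,0]],[-1,[-0.037,0.075,-0.142],[0,0,0]],[-1,[-0.054,0.108,-0.142],[0,0,0]],[-1,[-0.071,0.142,-0.142],[0,0,0]],[-1,[-0.089,0.178,-0.142],[0,0,0]],[-1,[-0.107,0.214,-0.142],[0,0,0]],[-1,[-0.125,0.25,-0.142],[0,0,0]]]' >/dev/null;  python3 -m pendant '[[-1,[-0.018,0.036,0],[0,0,0]],[-1,[-0.036,0.072,0],[0,0,0]],[-1,[-0.054,0.108,0],[0,0,0]],[-1,[-0.072,0.144,0],[0,0,0]],[-1,[-0.086,0.172,0],[0,0,0]],[-1,[-0.1,0.2,0],[0,0,0]],[-1,[-0.108,0.216,0],[0,0,0]],[-1,[-0.112,0.224,0],[0,0,0]],[-1,[-0.112,0.224,0],[0,0,0]],[-1,[-0.112,0.224,0],[0,0,0]]]'; python3 -c "
from h import *
go([.644,.195,.135])"
```

```text
clock: 11.28
tool_pos: [0.6421, 0.1949, 0.1689]
orientation: [-180.0, -0.1, -180.0]
force: [-0.4, -0.6, -1.7]
opening: 0.0583
gripper_force: 30.0
t 11.28 tcp [0.6421 0.1949 0.1689] ori [-1.7997e+02 -8.0000e-02 -1.7999e+02] shift [-0.0019  0.0001  0.0339] dyaw_z 0.01
```

```bash
python3 -m pendant '[[-1,[-0.002,0,0.02],[0,0,0]],[-1,[-0.002,0,0.04],[0,0,0]],[-1,[-0.002,0,0.052],[0,0,0]],[-1,[-0.002,0,0.058],[0,0,0]],[-1,[-0.002,0,0.062],[0,0,0]],[-1,[-0.002,0,0.065],[0,0,0]],[-1,[-0.002,0,0.067],[0,0,0]],[-1,[-0.002,0,0.067],[0,0,0]]]'
```

```text
clock: 11.95
tool_pos: [0.6448, 0.1952, 0.1029]
orientation: [180.0, 0.0, 180.0]
force: [-0.1, -0.5, -0.7]
opening: 0.0582
gripper_force: 30.0
```

Foot inside the mouth without contact; the last few millimetres remain.

```bash
python3 -m pendant '[[-1,[0,0,0.001],[0,0,0]],[-1,[0,0,0.002],[0,0,0]],[-1,[0,0,0.003],[0,0,0]],[-1,[0,0,0.0035],[0,0,0]],[-1,[0,0,0.0035],[0,0,0]]]'
```

```text
clock: 12.37
tool_pos: [0.6451, 0.1954, 0.1003]
orientation: [180.0, 0.1, -180.0]
force: [-1.9, 0.1, 5.7]
opening: 0.0582
gripper_force: 30.0
```

Seated at the predicted height. Releasing and checking.

```bash
python3 -m pendant '[[0.7,[0,0,0],[0,0,0]],[0.7,[0,0,0],[0,0,0]],[0.7,[0,0,0],[0,0,0]],[0.7,[0,0,0],[0,0,0]],[0.7,[0,0,-0.01],[0,0,0]],[0.7,[0,0,-0.03],[0,0,0]],[0.7,[0,0,-0.06],[0,0,0]],[0.7,[0,0,-0.1],[0,0,0]],[0.7,[0,0,-0.14],[0,0,0]],[0.7,[0,0,-0.14],[0,0,0]]]'; python3 -m pendant '[[1,[0,0,0],[0,0,0]],[1,[0,0,0],[0,0,0]]]'; python3 -c "
from h import *
p=ring((323,242),(45,120,75),(85,255,255),.132,'w_green2')
go([.393,.276,.17])"
```

```text
clock: 13.2
tool_pos: [0.6484, 0.1961, 0.2498]
orientation: [179.7, 0.7, -179.9]
force: [1.0, 0.5, 2.2]
opening: 0.0742
gripper_force: 0.0
clock: 13.37
tool_pos: [0.6445, 0.1953, 0.2398]
orientation: [180.0, 0.0, 180.0]
force: [-0.1, -0.4, 0.1]
opening: 0.0827
gripper_force: 0.0
w_green2 ell [323.9 239.1] [69.  70.2] pt [0.6433 0.1957 0.132 ] r 0.0278
t 13.42 tcp [0.6441 0.195  0.2387] ori [-1.7999e+02 -6.0000e-02  1.7999e+02] shift [0.2511 0.0809 0.0689] dyaw_z -0.01
```

View pics/w_green2.png

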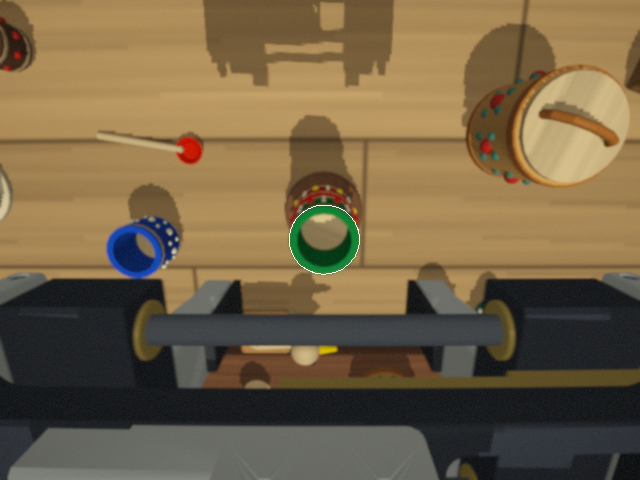

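The green jar is seated and straight, centred at (324,239), which is (0.643, 0.196). Next, the yellow jar.

```bash
python3 -m pendant '[[1,[0.036,0.011,0.005],[0,0,0]],[1,[0.072,0.023,0.015],[0,0,0]],[1,[0.108,0.034,0.025],[0,0,0]],[1,[0.144,0.046,0.04],[0,0,0]],[1,[0.18,0.058,0.05],[0,0,0]],[1,[0.214,0.069,0.06],[0,0,0]],[1,[0.238,0.077,0.066],[0,0,0]],[1,[0.251,0.081,0.069],[0,0,0]],[1,[0.251,0.081,0.069],[0,0,0]],[1,[0.251,0.081,0.069],[0,0,0]]]'; python3 -c "
from h import *
p=ring((323,242),(19,140,150),(32,255,255),.058,'w_yel')
go([*p[:2],.0265])"
```

```text
clock: 14.25
tool_pos: [0.3929, 0.2761, 0.1695]
orientation: [-179.9, -0.0, -179.9]
force: [0.3, 0.9, 0.2]
opening: 0.0875
gripper_force: 0.0
w_yel ell [323.5 237. ] [62.8 65.4] pt [0.3908 0.2759 0.058 ] r 0.0256
t 14.3 tcp [0.3936 0.2761 0.1697] ori [-1.7994e+02 -2.0000e-02 -1.7994e+02] shift [ 2.800e-03 -1.000e-04  1.432e-01] dyaw_z 0.06
```

View pics/w_yel.png

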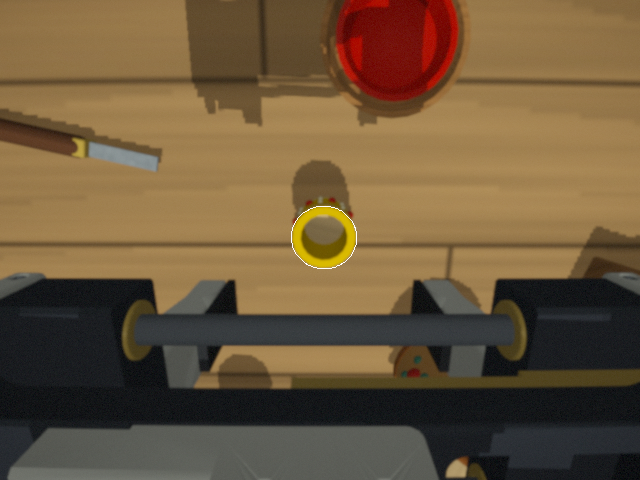

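The yellow rim is centred at (323,237) with radius 26 mm. Descending to grip.

```bash
python3 -m pendant '[[1,[0.0025,0,0.04],[0,0,0]],[1,[0.0025,0,0.08],[0,0,0]],[1,[0.0025,0,0.11],[0,0,0]],[1,[0.0025,0,0.132],[0,0,0]],[1,[0.0025,0,0.143],[0,0,0]],[1,[0.0025,0,0.143],[0,0,0]],[1,[0.0025,0,0.143],[0,0,0]],[-1,[0.0025,0,0.143],[0,0,0]],[-1,[0.0025,0,0.143],[0,0,0]],[-1,[0.0025,0,0.143],[0,0,0]]]';  python3 -m pendant '[[-1,[0,0,0],[0,0,0]],[-1,[0,0,0],[0,0,0]],[-1,[0,0,0],[0,0,0]],[-1,[0,0,0],[0,0,0]],[-1,[0,0,0],[0,0,0]],[-1,[0,0,0],[0,0,0]]]'; python3 -c "
from h import *
go([.643,.195,.22])"
```

```text
clock: 15.13
tool_pos: [0.3918, 0.2768, 0.0281]
orientation: [179.9, 0.1, 180.0]
force: [0.5, -0.2, -0.6]
opening: 0.073
gripper_force: 0.0
clock: 15.63
tool_pos: [0.3913, 0.2764, 0.0274]
orientation: [180.0, 0.0, -180.0]
force: [-0.8, -0.7, 4.7]
opening: 0.0519
gripper_force: 30.0
t 15.63 tcp [0.3913 0.2764 0.0274] ori [ 1.7999e+02  2.0000e-02 -1.7999e+02] shift [-0.2518 -0.0814 -0.1925] dyaw_z 0.01
```

```bash
python3 -m pendant '[[-1,[0,0,-0.02],[0,0,0]],[-1,[0,0,-0.055],[0,0,0]],[-1,[0,0,-0.09],[0,0,0]],[-1,[-0.01,-0.003,-0.13],[0,0,0]],[-1,[-0.035,-0.011,-0.16],[0,0,0]],[-1,[-0.07,-0.023,-0.178],[0,0,0]],[-1,[-0.105,-0.034,-0.178],[0,0,0]],[-1,[-0.14,-0.045,-0.178],[0,0,0]],[-1,[-0.175,-0.056,-0.178],[0,0,0]],[-1,[-0.2,-0.065,-0.178],[0,0,0]]]' >/dev/null;  python3 -m pendant '[[-1,[-0.022,-0.007,0],[0,0,0]],[-1,[-0.038,-0.012,0],[0,0,0]],[-1,[-0.05,-0.0155,0],[0,0,0]],[-1,[-0.0525,-0.016,0],[0,0,0]],[-1,[-0.0525,-0.016,0],[0,0,0]],[-1,[-0.0525,-0.016,0],[0,0,0]]]'; python3 -c "
from h import *
go([.644,.1955,.1535])"
```

```text
clock: 16.97
tool_pos: [0.643, 0.1954, 0.2048]
orientation: [-180.0, -0.0, -180.0]
force: [-0.1, 0.4, -0.2]
opening: 0.0517
gripper_force: 30.0
t 16.97 tcp [0.643  0.1954 0.2048] ori [-1.8e+02 -4.0e-02 -1.8e+02] shift [-0.001   0.0001  0.0513] dyaw_z 0.0
```

```bash
python3 -m pendant '[[-1,[-0.001,0,0.015],[0,0,0]],[-1,[-0.001,0,0.028],[0,0,0]],[-1,[-0.001,0,0.036],[0,0,0]],[-1,[-0.001,0,0.041],[0,0,0]],[-1,[-0.001,0,0.045],[0,0,0]],[-1,[-0.001,0,0.048],[0,0,0]],[-1,[-0.001,0,0.049],[0,0,0]],[-1,[-0.001,0,0.049],[0,0,0]]]'; python3 -m pendant '[[-1,[0,0,0.001],[0,0,0]],[-1,[0,0,0.002],[0,0,0]],[-1,[0,0,0.0025],[0,0,0]],[-1,[0,0,0.0025],[0,0,0]]]'
```

```text
clock: 17.63
tool_pos: [0.6447, 0.1953, 0.1563]
orientation: [180.0, 0.0, -180.0]
force: [-0.6, -0.3, -0.2]
opening: 0.0522
gripper_force: 30.0
clock: 17.97
tool_pos: [0.6447, 0.1952, 0.1536]
orientation: [180.0, 0.0, 180.0]
force: [-0.2, 0.5, 0.0]
opening: 0.052
gripper_force: 30.0
```

```bash
python3 -m pendant '[[-1,[0,0,0.0005],[0,0,0]],[-1,[0,0,0.001],[0,0,0]],[-1,[0,0,0.0015],[0,0,0]],[-1,[0,0,0.0015],[0,0,0]]]'
```

```text
clock: 18.3
tool_pos: [0.6452, 0.1953, 0.1536]
orientation: [180.0, 0.1, -180.0]
force: [-2.9, -0.3, 6.3]
opening: 0.0519
gripper_force: 30.0
```

Seated at 0.1536, as predicted. Releasing and checking by numbers.

```bash
python3 -m pendant '[[0.6,[0,0,0],[0,0,0]],[0.6,[0,0,0],[0,0,0]],[0.6,[0,0,0],[0,0,0]],[0.6,[0,0,0],[0,0,0]],[0.6,[0,0,-0.01],[0,0,0]],[0.6,[0,0,-0.03],[0,0,0]],[0.6,[0,0,-0.06],[0,0,0]],[0.6,[0,0,-0.1],[0,0,0]],[0.6,[0,0,-0.13],[0,0,0]],[0.6,[0,0,-0.13],[0,0,0]]]'; python3 -m pendant '[[1,[0,0,0],[0,0,0]],[1,[0,0,0],[0,0,0]]]'; python3 -c "
from h import *
p=ring((323,242),(19,140,150),(32,255,255),.184,'w_yel2',rad=60)
go([.4735,-.1305,.17])"
```

```text
clock: 19.13
tool_pos: [0.6475, 0.1958, 0.291]
orientation: [179.8, 0.6, -180.0]
force: [1.2, 0.0, 1.3]
opening: 0.07
gripper_force: 0.0
clock: 19.3
tool_pos: [0.6444, 0.1952, 0.2824]
orientation: [180.0, 0.0, 180.0]
force: [0.2, 0.0, -0.5]
opening: 0.0787
gripper_force: 0.0
w_yel2 ell [323.5 242.6] [65.3 68.2] pt [0.6434 0.1952 0.184 ] r 0.0254
t 19.35 tcp [0.6442 0.1951 0.2815] ori [-1.7998e+02 -7.0000e-02  1.7999e+02] shift [ 0.1705 -0.3256  0.1118] dyaw_z -0.01
```

The yellow jar is at (0.6434, 0.1952) with the right radius. Next, the cap.

```bash
python3 -m pendant '[[1,[0.015,-0.03,0],[0,0,0]],[1,[0.032,-0.062,0.005],[0,0,0]],[1,[0.05,-0.095,0.015],[0,0,0]],[1,[0.067,-0.128,0.027],[0,0,0]],[1,[0.083,-0.16,0.04],[0,0,0]],[1,[0.1,-0.192,0.055],[0,0,0]],[1,[0.117,-0.225,0.07],[0,0,0]],[1,[0.134,-0.256,0.085],[0,0,0]],[1,[0.15,-0.286,0.1],[0,0,0]],[1,[0.162,-0.31,0.11],[0,0,0]]]' >/dev/null;  python3 -m pendant '[[1,[0.006,-0.012,0.002],[0,0,0]],[1,[0.0085,-0.016,0.002],[0,0,0]],[1,[0.0085,-0.016,0.002],[0,0,0]],[1,[0.0085,-0.016,0.002],[0,0,0]]]'; python3 - <<'E'
from h import *
P=viewer.camera_params("wrist"); I=viewer.snapshot("wrist")[:,:,::-1].copy(); cv2.imwrite("pics/w_cap.png",I)
H=cv2.cvtColor(I,cv2.COLOR_BGR2HSV)
m=cv2.inRange(H,(0,0,150),(40,90,255)); w=np.zeros_like(m); cv2.circle(w,(323,242),45,255,-1); m&=w
k,lab,st,ce=cv2.connectedComponentsWithStats(m); print(st.tolist(),ce.round(1).tolist())
for i in range(1,k):
    if st[i,4]>15: print(onplane(P,ce[i],.055).round(4))
go([.4735,-.1305,.011])
E
```

```text
clock: 20.52
tool_pos: [0.4749, -0.1305, 0.1704]
orientation: [-180.0, 0.0, 180.0]
force: [-0.0, 0.2, 0.1]
opening: 0.088
gripper_force: 0.0
[[0, 0, 640, 480, 307122], [318, 231, 11, 9, 78]] [[319.5, 239.5], [323.3, 234.9]]
[ 0.4722 -0.1307  0.055 ]
t 20.57 tcp [ 0.4751 -0.1302  0.1704] ori [-1.8000e+02  4.0000e-02 -1.7997e+02] shift [ 0.0017 -0.0003  0.1594] dyaw_z 0.03
```

View pics/w_cap.png

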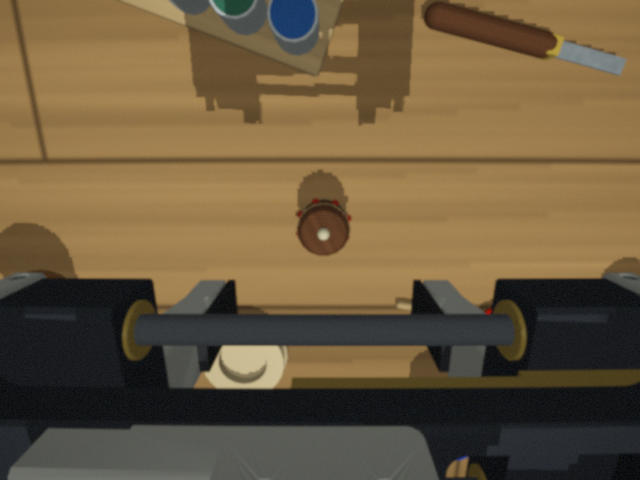

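The cap's bead is at (323,235), which is (0.472, −0.131), agreeing with the top view. Descending to grip the straight wall.

```bash
python3 -m pendant '[[1,[0.0025,0,0.04],[0,0,0]],[1,[0.0025,0,0.08],[0,0,0]],[1,[0.0025,0,0.115],[0,0,0]],[1,[0.0025,0,0.142],[0,0,0]],[1,[0.0025,0,0.158],[0,0,0]],[1,[0.0025,0,0.158],[0,0,0]],[1,[0.0025,0,0.158],[0,0,0]],[-1,[0.0025,0,0.158],[0,0,0]],[-1,[0.0025,0,0.158],[0,0,0]],[-1,[0.0025,0,0.158],[0,0,0]]]';  python3 -m pendant '[[-1,[0,0,0],[0,0,0]],[-1,[0,0,0],[0,0,0]],[-1,[0,0,0],[0,0,0]],[-1,[0,0,0],[0,0,0]],[-1,[0,0,0],[0,0,0]],[-1,[0,0,0],[0,0,0]],[-1,[0,0,0],[0,0,0]]]'; python3 -c "
from h import *
go([.644,.1952,.25])"
```

```text
clock: 21.4
tool_pos: [0.4729, -0.1305, 0.0135]
orientation: [180.0, 0.2, -180.0]
force: [-0.1, 0.5, -0.3]
opening: 0.0727
gripper_force: 0.0
clock: 21.98
tool_pos: [0.4718, -0.1308, 0.0123]
orientation: [-180.0, 0.0, -180.0]
force: [-0.7, 1.0, 5.8]
opening: 0.0451
gripper_force: 30.0
t 21.98 tcp [ 0.4718 -0.1308  0.0123] ori [-1.8000e+02  1.0000e-02 -1.7999e+02] shift [-0.1723  0.326  -0.2377] dyaw_z 0.01
```

```bash
python3 -m pendant '[[-1,[0,0,-0.02],[0,0,0]],[-1,[0,0,-0.055],[0,0,0]],[-1,[0,0,-0.09],[0,0,0]],[-1,[0,0,-0.125],[0,0,0]],[-1,[-0.009,0.017,-0.16],[0,0,0]],[-1,[-0.02,0.038,-0.19],[0,0,0]],[-1,[-0.033,0.063,-0.215],[0,0,0]],[-1,[-0.048,0.092,-0.225],[0,0,0]],[-1,[-0.065,0.123,-0.225],[0,0,0]],[-1,[-0.082,0.155,-0.225],[0,0,0]]]' >/dev/null;  python3 -m pendant '[[-1,[-0.017,0.032,0],[0,0,0]],[-1,[-0.034,0.064,0],[0,0,0]],[-1,[-0.051,0.096,0],[0,0,0]],[-1,[-0.065,0.123,0],[0,0,0]],[-1,[-0.077,0.146,0],[0,0,0]],[-1,[-0.085,0.161,0],[0,0,0]],[-1,[-0.089,0.169,0],[0,0,0]],[-1,[-0.09,0.171,0],[0,0,0]],[-1,[-0.09,0.171,0],[0,0,0]],[-1,[-0.09,0.171,0],[0,0,0]]]'; python3 -c "
from h import *
go([.6437,.1952,.1903])"
```

```text
clock: 23.65
tool_pos: [0.6432, 0.1944, 0.237]
orientation: [-180.0, -0.0, 180.0]
force: [-0.3, -0.2, -0.3]
opening: 0.0456
gripper_force: 30.0
t 23.65 tcp [0.6432 0.1944 0.237 ] ori [-1.7999e+02 -2.0000e-02  1.7997e+02] shift [-0.0005  0.0008  0.0467] dyaw_z -0.03
```

```bash
python3 -m pendant '[[-1,[-0.0005,0.0008,0.014],[0,0,0]],[-1,[-0.0005,0.0008,0.026],[0,0,0]],[-1,[-0.0005,0.0008,0.033],[0,0,0]],[-1,[-0.0005,0.0008,0.038],[0,0,0]],[-1,[-0.0005,0.0008,0.042],[0,0,0]],[-1,[-0.0005,0.0008,0.044],[0,0,0]],[-1,[-0.0005,0.0008,0.045],[0,0,0]],[-1,[-0.0005,0.0008,0.045],[0,0,0]]]'; python3 -m pendant '[[-1,[0,0,0.0005],[0,0,0]],[-1,[0,0,0.001],[0,0,0]],[-1,[0,0,0.0015],[0,0,0]],[-1,[0,0,0.0015],[0,0,0]]]'
```

```text
clock: 24.32
tool_pos: [0.6442, 0.196, 0.1922]
orientation: [180.0, 0.0, -180.0]
force: [0.3, -0.1, -0.8]
opening: 0.0454
gripper_force: 30.0
clock: 24.65
tool_pos: [0.6442, 0.1961, 0.1906]
orientation: [180.0, 0.0, -180.0]
force: [0.3, 0.2, -0.6]
opening: 0.0455
gripper_force: 30.0
```

```bash
python3 -m pendant '[[-1,[0,0,0.0005],[0,0,0]],[-1,[0,0,0.001],[0,0,0]],[-1,[0,0,0.0013],[0,0,0]],[-1,[0,0,0.0013],[0,0,0]]]'
```

```text
clock: 24.98
tool_pos: [0.6445, 0.1961, 0.1903]
orientation: [180.0, 0.1, -180.0]
force: [-1.7, -0.3, 5.3]
opening: 0.0453
gripper_force: 30.0
```

Seated at 0.1903, as predicted. Releasing, retreating and looking.

```bash
python3 -m pendant '[[0.6,[0,0,0],[0,0,0]],[0.6,[0,0,0],[0,0,0]],[0.6,[0,0,0],[0,0,0]],[0.6,[0,0,0],[0,0,0]],[0.6,[0,0,-0.01],[0,0,0]],[0.6,[0,0,-0.03],[0,0,0]],[0.6,[0,0,-0.06],[0,0,0]],[0.6,[0,0,-0.09],[0,0,0]],[0.6,[0,0,-0.09],[0,0,0]],[0.6,[0,0,-0.09],[0,0,0]]]'; python3 -m pendant '[[0.6,[0.04,0,0],[0,0,0]],[0.6,[0.08,0,0],[0,0,0]],[0.6,[0.11,0,0],[0,0,0]],[0.6,[0.12,0,0],[0,0,0]],[0.6,[0.12,0,0],[0,0,0]],[0.6,[0.12,0,0],[0,0,0]]]'; python3 -c "
from h import *
cv2.imwrite('pics/end.png',viewer.snapshot('scene')[:,:,::-1])"
```

```text
clock: 25.82
tool_pos: [0.6452, 0.1964, 0.2825]
orientation: [179.9, 0.3, -180.0]
force: [-0.4, 0.1, -1.4]
opening: 0.0701
gripper_force: 0.0
clock: 26.32
tool_pos: [0.524, 0.1962, 0.2797]
orientation: [180.0, 0.0, -179.9]
force: [1.1, 0.3, 0.0]
opening: 0.0703
gripper_force: 0.0
```

View pics/end.png

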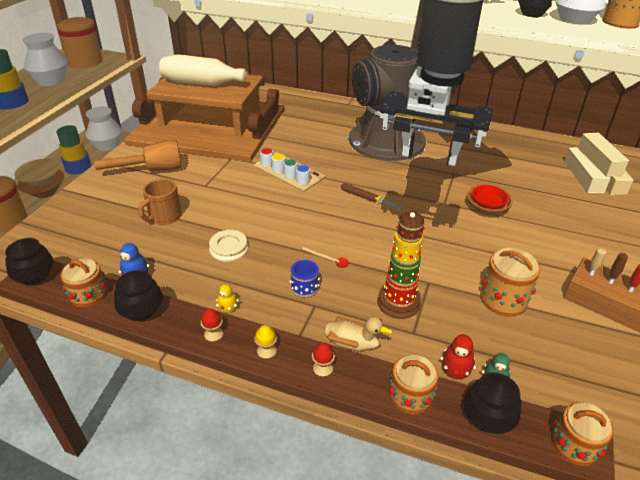

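The tower stands straight at about (403,265): red, green, yellow, then cap. The blue jar, canister, mug and spoon are where they were, and the arm is clear.

```bash
python3 -c "
from plant import workorder
print(workorder.close_job())"
```

```text
the job is handed in; nothing more can be done
None
```

The tower is built on the walnut stand (red, green, yellow, cap), each piece stopping at its expected seated height; it stood straight in the final picture with the arm clear, and I handed the job in at about 26 s, though no verdict came back.

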